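Make up the two breakfast trays

TASK

Make up the two breakfast trays: on the blue tray stand the white espresso cup in the middle of the black pad and the red-lidded jam jar in the middle of the white pad; on the yellow tray stand the white salt shaker in the middle of the black pad and the blue egg cup in the middle of the white pad. Leave the honey jar, the black pepper shaker and the grey mug where they are, and do not tip anything over on the way.

Things in the scene. Friction and masses are not known exactly. Their poses are not given: they have to be found in the camera images.
- blue_tray: loose blue serving tray on the counter, rectangular, 110 mm (its x) by 212 mm (its y), rim 14 mm high and 5 mm thick, weighs 0.8 kg; origin at the centre of its underside, z up. Two flat round pads of 88 mm diameter lie on its floor: the black pad centred at y = -51 mm, the white pad at y = +51 mm (x = 0); their tops are 8 mm above the underside. It may stand at any yaw.
- yellow_tray: loose yellow serving tray on the counter, rectangular, 110 mm (its x) by 212 mm (its y), rim 14 mm high and 5 mm thick, weighs 0.8 kg; origin at the centre of its underside, z up. Two flat round pads of 88 mm diameter lie on its floor: the black pad centred at y = -51 mm, the white pad at y = +51 mm (x = 0); their tops are 8 mm above the underside. It may stand at any yaw.
- espresso_cup: white handleless espresso cup, open at the top, 60 mm outside diameter with straight sides from 14 mm up to the rim, 56 mm tall, wall 4 mm, foot 48 mm across; about 0.13 kg. Origin at the centre of its underside, z up.
- jam_jar: jam jar, dark red with a bright red lid, round, 48 mm diameter all the way up (the lid too), 62 mm tall; about 0.16 kg. Origin at the centre of its underside, z up.
- salt: white salt shaker, round, 40 mm diameter with straight sides up to 60 mm, domed top at 75 mm; about 0.12 kg. Origin at the centre of its underside, z up.
- egg_cup: blue egg cup, 60 mm tall: round foot 44 mm across, thin stem, and an open bowl of 46 mm outside diameter with straight sides from 32 mm up to the rim at 60 mm; about 0.10 kg. Origin at the centre of its underside, z up.
- honey_jar: honey jar of the same shape and size as the jam jar (48 mm diameter, 62 mm tall), amber with a dull gold lid; not needed, stays where it is. Origin at the centre of its underside, z up.
- pepper: black pepper shaker of the same shape and size as the salt shaker (40 mm diameter, 75 mm tall); not needed, stays where it is. Origin at the centre of its underside, z up.
- mug: grey mug, 80 mm across at the rim, 92 mm tall, with a handle on its +y side; stands to one side and stays where it is. Origin at the centre of its underside, z up.
Not all that is in view belongs to the job. What is shaped like the egg_cup but purple is not meant.

How it is judged (in metres and radians):
At the end, for the whole second after the job is handed in: Each of the four stands upright (0.1 rad) on its own pad, within 15 mm of the centre along each side of the tray, released and at rest; both trays flat and still; honey jar, pepper and mug within 30 mm of their starts (x of espresso_cup in the frame of blue_tray between -0.015 and 0.015 m and y of espresso_cup in the frame of blue_tray between -0.066 and -0.036 m and z of espresso_cup in the frame of blue_tray between 0.004 and 0.013 m and angle between each of espresso_cup, jam_jar, salt, egg_cup's own z axis and vertical below 0.1 rad and linear speed of each of espresso_cup, jam_jar, salt, egg_cup, blue_tray, yellow_tray below 0.02 m/s and contact force between each of espresso_cup, jam_jar, salt, egg_cup and the fingers below 0.05 N and x of jam_jar in the frame of blue_tray between -0.015 and 0.015 m and y of jam_jar in the frame of blue_tray between 0.036 and 0.066 m and z of jam_jar in the frame of blue_tray between 0.004 and 0.013 m and x of salt in the frame of yellow_tray between -0.015 and 0.015 m and y of salt in the frame of yellow_tray between -0.066 and -0.036 m and z of salt in the frame of yellow_tray between 0.004 and 0.013 m and x of egg_cup in the frame of yellow_tray between -0.015 and 0.015 m and y of egg_cup in the frame of yellow_tray between 0.036 and 0.066 m and z of egg_cup in the frame of yellow_tray between 0.004 and 0.013 m and angle between each of blue_tray, yellow_tray's own z axis and vertical below 0.05 rad and height (world z) of each of blue_tray, yellow_tray below 0.005 m and distance of each of honey_jar, pepper, mug from where it was at the start of the episode below 0.03 m); the robot touches nothing.
It fails at once if the honey jar, pepper shaker or mug is shifted by more than 30 mm (distance of any of honey_jar, pepper, mug from where it was at the start of the episode above 0.03 m).
It fails at once if a cup, jar or shaker is tipped over (tilted by more than 0.8 rad) (angle between any of jam_jar, honey_jar, salt, pepper, espresso_cup, egg_cup, mug's own z axis and vertical above 0.8 rad).
It also fails if it takes over 102 s, if anything falls off the work surface, if the arm or the gripper's body presses on something with over 40 N, if the wrist force passes 120 N, or if a joint passes its speed limit or range.

ROBOT

A 7-joint arm with a two-finger parallel gripper is mounted at the origin on the work surface. World frame = base frame: x ahead of the robot, y to its left, z up, the work surface at z = 0. Lengths are in m, angles in degrees, forces in N, time in s.
With the tool pointing down it reaches from about 0.425 to 0.925 m from the base axis. Payload 6.8 kg.
Tool frame: the origin (TCP) lies between the finger pads; the fingertips stand env.tcp_to_tips ahead of it and the grasp point (between the pads) lies 8 mm behind it (env.tcp_to_tips is the distance from the TCP to the fingertips, in m); z points along the fingers, y is the line along which they close (so a half turn about z gives the same grasp; the last joint's range is limited). The gripper opens to 85 mm and grips with 20 to 120 N. Pads are 22 mm wide; open, the fingers measure 114 mm over their backs; the gripper's body (76 mm by 85 mm) begins 54 mm behind the grasp point. The pads swing forward as they close: fully open they stand 13 mm farther back than shut.
Start: joints at [66.056, 27.33, 1.283, 89.118, -0.659, 63.558, -4.761], TCP at [0.206, -0.643, 0.242] pointing down, gripper open.
Joint ranges: [-169.35, 169.35], [-19.33, 120.38], [-80.79, 83.38], [13.8, 139.57], [-78.32, 258.32], [9.67, 109.79], [-169.56, 169.56]. Speed limits (degrees/s): [136.94, 136.94, 180, 180, 180, 180, 180].

INTERFACE

Orientations are given as a 3x3 rotation matrix whose columns are the frame's x, y, z axes.
In Python, from station import env, imaging, ticket gives the robot as it stands. The module is installed in compiled form; this text tells all that it offers.
- The arm moves only by the tool move_arm, never from a script. Its arguments are lists of equal length, an entry for each row: "travel": the shift along the tool's x, y, z in mm, a list of three; "turn": the turn about the tool's z in degrees. A call has 1 to 12 rows; each row shifts and turns the commanded pose from where the row before left it, along the tool's axes as they then stand; what a row does not reach is not made up. A row lasts 1/8 s, in which the tool goes at most 62.5 mm and 10.7 degrees, less where a joint would pass 70% of its speed; a pose out of reach is approached as far as the arm can. A call is refused whole if a number of a shift passes 62.5 or a number of a turn 10.7, either way. A call with a gripper value outside its range is refused whole. "gripper" is the finger opening in mm, from 0 to 85.4, set as the call begins (left out, the last holds). The fingers move at their own pace and stop on an object; "grip_force" is the grip in N (left out, the last holds). Time passes only in rows, so rows that do not move let the fingers close. It gives the time, the measured TCP pose, the force, the opening and the grip force at its end, in the units of the state.
- env.state(): the state, without advancing time (a new reading comes with each control period).
- imaging.grab_frame(name): name is "scene" or "top" or "wrist"; returns the picture (400x640x3 uint8, blue, green, red); there is no depth.
- imaging.get_calibration(name): a dict with "K" (3x3 intrinsics, pixels), "R" (3x3) and "t" (3): a world point X has camera coordinates R X + t. Camera axes: x right, y down, z forward; pixel columns grow to the right and rows downward; lengths in m; the calibration is good to about 2 mm. A picture is of the moment at which its call begins: read the wrist's pose just before it. get_calibration takes no time and is no camera call; for the wrist camera it gives the pose at the moment of the call.
- ticket.hand_in(): hands the job in; it is judged then, once.
The state is a dict: "time_s": time; "joint_pos": joint angles; "qd": joint speeds; "joint_efforts": joint torques, N m; "tcp_pos": TCP position; "tool_rot": TCP orientation; "contact_force": force on the tool from outside, world axes, zero at the start; "torque": the same for the moment, N m; "opening": opening from 0.0 (shut) to 1.0 (fully open); "grasp_force": force on a finger pad.
Only numpy, scipy, OpenCV 4.12 (cv2) and the standard library are available. Lean on these libraries where they do the work, as an engineer would, in place of code of your own. Each camera call takes 0.05 s, during which the arm holds its last target. There are 200 camera calls.

## Working session

There is one attempt and no reset: what is moved stays moved. The work goes in short steps, Python scripts to look and compute and a tool call to move; the robot and the scene stay as the last step left them, time stands still between calls to the robot, and variables do not carry over. Pictures are saved under pics/ and viewed, at most 14 in all, crops included, and the job is handed in when it is done.

Besides the shell and the picture viewer there is one more tool, called after ">>>" by a JSON object that holds its "op" and its "data", one argument or row to a line. move_arm: Moves the arm, as the interface text tells. Its arguments: {"type":"object","properties":{"travel":{"type":"array"},"turn":{"type":"array"},"gripper":{"type":"number"},"grip_force":{"type":"number"}},"required":["travel","turn"]}

```bash
mkdir -p pics; python3 - <<'E'
from station import env, imaging
import cv2, numpy as np
s=env.state(); print(s['time_s'],s['tcp_pos'],np.round(s['tool_rot'],3),env.tcp_to_tips,s['opening'])
for n in('top','scene'):
    cv2.imwrite(f'pics/{n}0.png',imaging.grab_frame(n)); c=imaging.get_calibration(n); print(n,c)
E
```

```text
0.0 [ 0.20561071 -0.64230358  0.24130966] [[ 0.952  0.305 -0.001]
 [ 0.305 -0.952  0.002]
 [-0.    -0.002 -1.   ]] 0.011 0.9989697917894939
top {'K': array([[456.8749495 ,   0.        , 318.21261017],
       [  0.        , 456.8749495 , 198.69888307],
       [  0.        ,   0.        ,   1.        ]]), 'R': array([[ 0.05793754, -0.99831754, -0.00230709],
       [-0.97617115, -0.05616788, -0.20960691],
       [ 0.20912467,  0.01439623, -0.97778301]]), 't': array([0.03605101, 0.56391237, 1.32369046])}
scene {'K': array([[481.42365954,   0.        , 325.2121438 ],
       [  0.        , 481.42365954, 195.62124043],
       [  0.        ,   0.        ,   1.        ]]), 'R': array([[ 0.43216268,  0.90159915,  0.01882545],
       [ 0.60417239, -0.27397337, -0.74827423],
       [-0.66948573,  0.33475001, -0.66312238]]), 't': array([-0.30754722, -0.27458934,  1.78428197])}
```

View pics/top0.png

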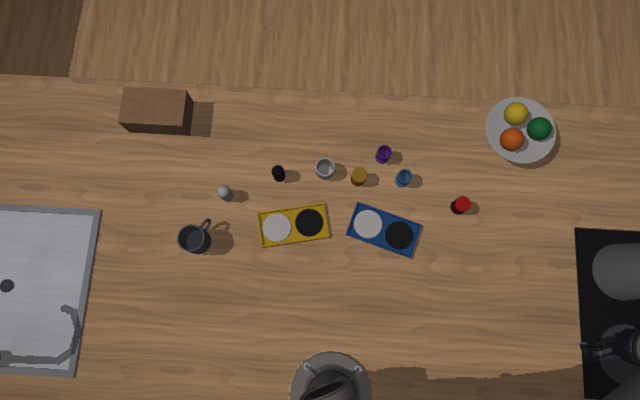

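View pics/scene0.png

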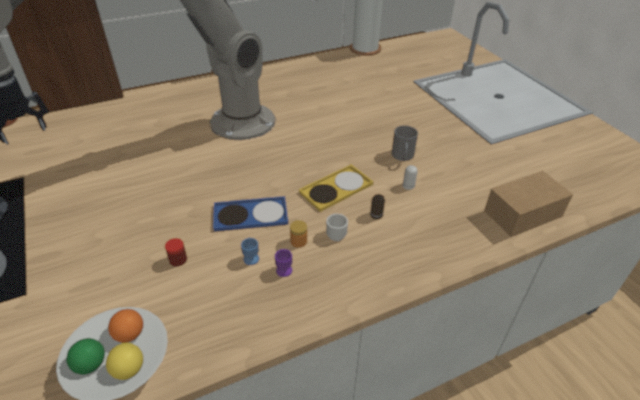

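Top view shows the yellow tray (294,225), blue tray (384,230), salt (224,192), pepper (278,173), espresso cup (325,168), honey (359,177), blue egg cup (404,178), purple decoy (384,154), jam (461,205) and mug (195,239). Possible mix-ups:
- **Egg cup:** blue at (404,178), purple at (384,154). I choose the blue one.
- **Jars:** red at (461,205), gold at (359,177). I choose the red one.
- **Shakers:** white at (224,192), black at (278,173). I choose the white one.
- **Cups:** white at (325,168), grey mug at (195,239). I choose the white one.

Next I'll check these in a close crop.

```bash
cat > h.py <<'E'
import cv2, numpy as np
from station import env, imaging
def ray(c,uv,z):
    d=c['R'].T@np.linalg.inv(c['K'])@np.array([uv[0],uv[1],1.]); o=-c['R'].T@c['t']
    return (o+d*(z-o[2])/d[2])[:2]
def proj(c,X):
    p=c['K']@(c['R']@np.asarray(X,float)+c['t']); return p[:2]/p[2]
E
python3 - <<'E'
from h import *
im=cv2.imread('pics/top0.png'); c=imaging.get_calibration('top')
cv2.imwrite('pics/crop0.png',cv2.resize(im[140:270,205:480],None,fx=2.9,fy=2.9,interpolation=cv2.INTER_CUBIC))
hsv=cv2.cvtColor(im,cv2.COLOR_BGR2HSV)
for n,lo,hi in(('yel',(22,150,80),(32,255,255)),('blue',(105,150,50),(120,255,255)),):
    m=cv2.inRange(hsv,lo,hi); m[:195]=0
    k=max(cv2.findContours(m,cv2.RETR_EXTERNAL,cv2.CHAIN_APPROX_NONE)[0],key=cv2.contourArea)
    w=np.array([ray(c,p[0],0.012) for p in k],np.float32)
    print(n,cv2.minAreaRect(w))
for n,uv in dict(salt=(224,189),pep=(278,171),esp=(325,167),hon=(359,175),egg=(404,176),pur=(384,152),jam=(463,204),mug=(195,239),Yw=(277,227),Yb=(309,222),Bw=(368,224),Bb=(399,235)).items():
    z=dict(salt=.07,pep=.07,mug=.09).get(n,.06) if len(n)>2 else .008
    print(n,np.round(ray(c,uv,z),3))
E
```

```text
yel ((0.4848592281341553, 0.1439024955034256), (0.10831812024116516, 0.20932357013225555), 12.143535614013672)
blue ((0.48637741804122925, -0.1372162103652954), (0.20729348063468933, 0.10638201981782913), 72.96430969238281)
salt [0.572 0.354]
pep [0.638 0.196]
esp [0.662 0.053]
hon [ 0.642 -0.052]
egg [ 0.647 -0.189]
pur [ 0.72  -0.126]
jam [ 0.57  -0.369]
mug [0.414 0.419]
Yw [0.475 0.192]
Yb [0.496 0.094]
Bw [ 0.501 -0.09 ]
Bb [ 0.472 -0.187]
```

View pics/crop0.png

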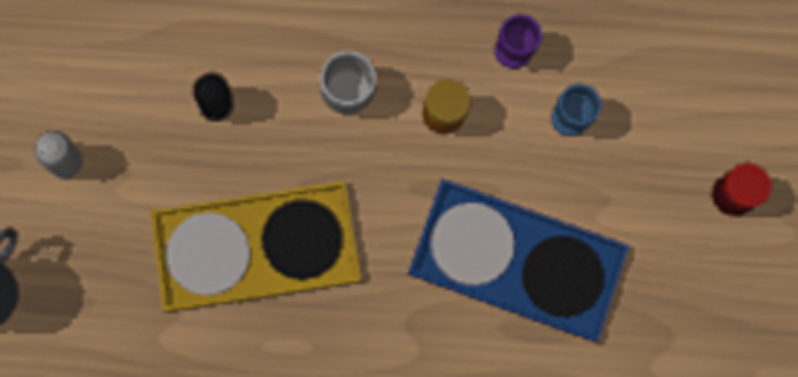

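The crop confirms the choices: the red jam jar is at (748,185), the blue egg cup at (579,103), the white espresso cup at (349,82) and the salt shaker at (52,143). I'll take the jam jar first.

>>> {"op": "move_arm", "data": {
  "travel": [
    [43, -15, 4],
    [43, -15, 4],
    [43, -15, 4],
    [43, -15, 4],
    [43, -15, 4],
    [43, -15, 4],
    [43, -15, 4],
    [43, -15, 4],
    [43, -15, 4],
    [43, -15, 4],
    [0, 0, 0],
    [0, 0, 0]
  ],
  "turn": [0, 0, 0, 0, 0, 0, 0, 0, 0, 0, -10, -10]
}}

```text
time_s: 1.6
tcp_pos: [0.57, -0.3678, 0.2015]
tool_rot: [[0.786, 0.618, -0.001], [0.618, -0.786, 0.001], [-0.001, -0.001, -1.0]]
contact_force: [-0.6, 0.6, 0.2]
opening: 0.996
grasp_force: 0.0
```

>>> {"op": "move_arm", "data": {
  "travel": [
    [0, 0, 0],
    [0, 0, 0],
    [0, 0, 0],
    [0, 0, 0],
    [0, 0, 0]
  ],
  "turn": [-10, -10, -10, -5, 0]
}}

```text
time_s: 2.22
tcp_pos: [0.5692, -0.3689, 0.2018]
tool_rot: [[0.298, 0.955, -0.001], [0.955, -0.298, 0.001], [0.0, -0.001, -1.0]]
contact_force: [-0.8, -0.5, 0.9]
opening: 0.998
grasp_force: 0.0
```

```bash
cat >> h.py <<'E'
def go(x,y,z,yang=None):
    s=env.state(); R=s['tool_rot']; p=s['tcp_pos']
    a=np.degrees(np.arctan2(R[1,1],R[0,1]))
    print('t',round(s['time_s'],2),'tcp',np.round(p,4),'yang',round(a,1),'z',np.round(R[:,2],3),'open',round(s['opening'],2),'j7',np.round(s['joint_pos'][6],0))
    print('tool mm',np.round(R.T@(np.array([x,y,z])-p)*1000,1),'turn',None if yang is None else round(a-yang,1))
def look(name):
    c=imaging.get_calibration('wrist'); im=imaging.grab_frame('wrist'); cv2.imwrite(f'pics/{name}.png',im); return im,c
def blob(im,lo,hi,near=None):
    m=cv2.inRange(cv2.cvtColor(im,cv2.COLOR_BGR2HSV),lo,hi)
    m=cv2.morphologyEx(m,cv2.MORPH_OPEN,np.ones((3,3)))
    k=[q for q in cv2.findContours(m,cv2.RETR_EXTERNAL,cv2.CHAIN_APPROX_NONE)[0] if cv2.contourArea(q)>150]
    if near is not None: k.sort(key=lambda q:np.hypot(*(np.array(cv2.minEnclosingCircle(q)[0])-near)))
    else: k.sort(key=cv2.contourArea,reverse=True)
    return k
E
python3 - <<'E'
from h import *
go(.570,-.369,.2,-17)
im,c=look('w1')
print(proj(c,[.57,-.369,.062]),c['R'],-c['R'].T@c['t'])
E
```

```text
t 2.23 tcp [ 0.5692 -0.3689  0.2018] yang -17.3 z [-0.001  0.001 -1.   ] open 1.0 j7 3.0
tool mm [0.2 0.8 1.8] turn -0.3
[321.71858543 192.9653018 ] [[ 0.95472502 -0.29748751 -0.00115021]
 [-0.28167078 -0.90519496  0.31825094]
 [-0.09571684 -0.30351815 -0.94800581]] [ 0.59334153 -0.29129785  0.3336229 ]
```

View pics/w1.png

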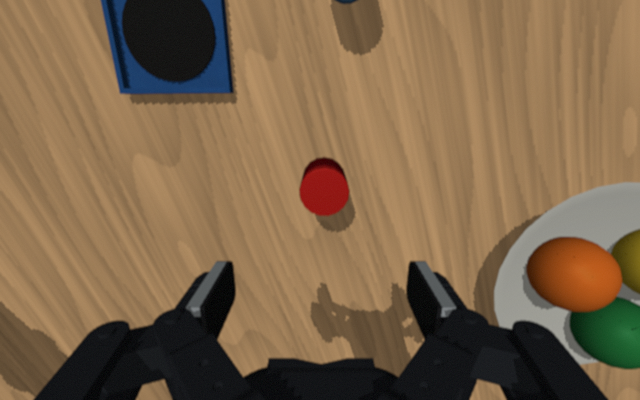

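The wrist view shows the jam jar's lid at (324,190), close to the prediction of (322,193). The black pad of the blue tray is at (168,35), and nothing stands near the jar.

```bash
python3 - <<'E'
from h import *
im=cv2.imread('pics/w1.png'); c=imaging.get_calibration('wrist')
hsv=cv2.cvtColor(im,cv2.COLOR_BGR2HSV); print(hsv[190,324],hsv[163,322])
k=blob(im,(0,150,120),(8,255,255),(324,190))[0]; o=cv2.minEnclosingCircle(k); print(o)
j=ray(c,o[0],.062); print('jam',j)
k=blob(im,(0,0,0),(180,120,40),(168,35))[0]; print(cv2.fitEllipse(k),ray(c,cv2.fitEllipse(k)[0],.008))
go(*j,.030)
E
```

```text
[  1 222 146] [  0 230  60]
((323.8209533691406, 191.4575653076172), 24.703163146972656)
jam [ 0.57241149 -0.36822112]
((169.13809204101562, 36.074012756347656), (81.72245025634766, 97.19853973388672), 116.91262817382812) [ 0.47197893 -0.1901277 ]
t 2.27 tcp [ 0.5693 -0.3689  0.2019] yang -17.4 z [-0.001  0.    -1.   ] open 1.0 j7 3.0
tool mm [  1.5   2.9 171.9] turn None
```

>>> {"op": "move_arm", "data": {
  "travel": [
    [1.5, 3, 32],
    [0, 0, 40],
    [0, 0, 40],
    [0, 0, 35],
    [0, 0, 18],
    [0, 0, 7],
    [0, 0, 0]
  ],
  "turn": [0, 0, 0, 0, 0, 0, 0],
  "gripper": 85
}}

```text
time_s: 3.15
tcp_pos: [0.5734, -0.3686, 0.0309]
tool_rot: [[0.297, 0.955, 0.001], [0.955, -0.297, -0.0], [-0.0, 0.001, -1.0]]
contact_force: [0.2, -0.9, -0.3]
opening: 0.997
grasp_force: 0.0
```

>>> {"op": "move_arm", "data": {
  "travel": [
    [0, 0, 0],
    [0, 0, 0],
    [0, 0, 0],
    [0, 0, 0],
    [0, 0, 0],
    [0, 0, 0]
  ],
  "turn": [0, 0, 0, 0, 0, 0],
  "gripper": 30,
  "grip_force": 40
}}

```text
time_s: 3.9
tcp_pos: [0.5736, -0.3688, 0.0316]
tool_rot: [[0.297, 0.955, 0.001], [0.955, -0.297, -0.001], [-0.001, 0.002, -1.0]]
contact_force: [-0.9, 0.5, 6.2]
opening: 0.549
grasp_force: 41.6
```

>>> {"op": "move_arm", "data": {
  "travel": [
    [0, 0, -8],
    [0, 0, -20],
    [0, 0, -25],
    [0, 0, -25],
    [0, 0, -15],
    [0, 0, -7],
    [0, 0, 0]
  ],
  "turn": [0, 0, 0, 0, 0, 0, 0]
}}

```text
time_s: 4.78
tcp_pos: [0.5728, -0.3684, 0.1305]
tool_rot: [[0.297, 0.955, 0.0], [0.955, -0.297, -0.0], [-0.0, 0.0, -1.0]]
contact_force: [-0.1, 0.3, -1.2]
opening: 0.553
grasp_force: 41.3
```

```bash
python3 - <<'E'
from h import *
go(.501,-.0895,.130,-17)
print(env.state()['grasp_force'])
im=imaging.grab_frame('top');c=imaging.get_calibration('top')
E
```

```text
t 4.78 tcp [ 0.5728 -0.3684  0.1305] yang -17.3 z [ 0. -0. -1.] open 0.55 j7 1.0
tool mm [ 245.  -151.3    0.4] turn -0.3
41.33121997117996
```

>>> {"op": "move_arm", "data": {
  "travel": [
    [10, -6, 0],
    [22, -13, 0],
    [32, -20, 0],
    [36, -22, 0],
    [36, -22, 0],
    [36, -22, 0],
    [32, -20, 0],
    [22, -14, 0],
    [12, -8, 0],
    [6, -4, 0],
    [0, 0, 0]
  ],
  "turn": [0, 0, 0, 0, 0, 0, 0, 0, 0, 0, 0]
}}

```text
time_s: 6.2
tcp_pos: [0.5011, -0.0909, 0.1302]
tool_rot: [[0.297, 0.955, -0.0], [0.955, -0.297, -0.0], [-0.0, 0.0, -1.0]]
contact_force: [-0.4, -0.2, -1.2]
opening: 0.551
grasp_force: 41.4
```

```bash
python3 - <<'E'
from h import *
go(.501,-.0905,.040,-17)
im,c=look('w2')
for a in [(.501,-.0905,.008),(.472,-.188,.008)]: print(proj(c,a))
E
```

```text
t 6.2 tcp [ 0.5011 -0.0909  0.1302] yang -17.3 z [-0. -0. -1.] open 0.55 j7 -24.0
tool mm [ 0.3 -0.2 90.2] turn -0.3
[320.61160015 198.40295316]
[321.83183845 295.85347845]
```

View pics/w2.png

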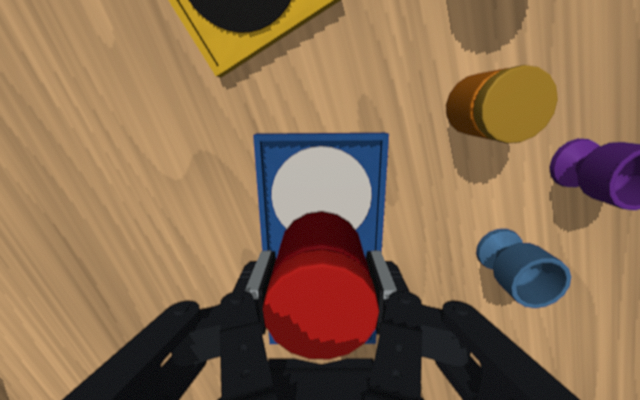

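The wrist view shows the white pad centred near (322,194), against a prediction of (321,198). It lies about 3 mm further along tool x, so I correct by that and lower.

>>> {"op": "move_arm", "data": {
  "travel": [
    [3, 1, 12],
    [0, 0, 25],
    [0, 0, 25],
    [0, 0, 16],
    [0, 0, 8],
    [0, 0, 4],
    [0, 0, 0]
  ],
  "turn": [0, 0, 0, 0, 0, 0, 0]
}}

```text
time_s: 7.12
tcp_pos: [0.5032, -0.0881, 0.0405]
tool_rot: [[0.297, 0.955, 0.001], [0.955, -0.297, -0.0], [0.0, 0.001, -1.0]]
contact_force: [-0.9, -0.6, 0.4]
opening: 0.549
grasp_force: 41.4
```

>>> {"op": "move_arm", "data": {
  "travel": [
    [0, 0, 0],
    [0, 0, 0],
    [0, 0, 0],
    [0, 0, 0],
    [0, 0, 0]
  ],
  "turn": [0, 0, 0, 0, 0],
  "gripper": 80
}}

```text
time_s: 7.75
tcp_pos: [0.5029, -0.088, 0.0403]
tool_rot: [[0.297, 0.955, 0.0], [0.955, -0.297, -0.0], [-0.0, 0.0, -1.0]]
contact_force: [0.4, -0.8, -0.2]
opening: 0.938
grasp_force: 0.0
```

>>> {"op": "move_arm", "data": {
  "travel": [
    [0, 0, -10],
    [0, 0, -30],
    [0, 0, -40],
    [0, 0, -40],
    [0, 0, -30],
    [0, 0, -10],
    [0, 0, 0]
  ],
  "turn": [0, 0, 0, 0, 0, 0, 0]
}}

```text
time_s: 8.62
tcp_pos: [0.503, -0.0881, 0.2006]
tool_rot: [[0.297, 0.955, 0.001], [0.955, -0.297, -0.0], [-0.0, 0.001, -1.0]]
contact_force: [0.2, 0.2, -0.3]
opening: 0.943
grasp_force: 0.0
```

```bash
python3 - <<'E'
from h import *
im,c=look('w3')
k=blob(im,(0,150,120),(8,255,255))[0]; o=cv2.minEnclosingCircle(k); print(o,ray(c,o[0],.070))
go(.662,.053,.20,-17)
E
```

```text
((320.88134765625, 194.67796325683594), 25.288930892944336) [ 0.50351552 -0.08699573]
t 8.68 tcp [ 0.5024 -0.088   0.1997] yang -17.3 z [-0.001  0.    -1.   ] open 0.94 j7 -22.0
tool mm [182.  110.6  -0.5] turn -0.3
```

>>> {"op": "move_arm", "data": {
  "travel": [
    [10, 6, 0],
    [36, 22, 0],
    [45, 27, 0],
    [45, 27, 0],
    [36, 22, 0],
    [10, 7, 0],
    [0, 0, 0],
    [0, 0, 0]
  ],
  "turn": [0, 0, 0, 0, 0, 0, 0, 0],
  "gripper": 85
}}

```text
time_s: 9.68
tcp_pos: [0.6621, 0.0514, 0.1997]
tool_rot: [[0.298, 0.955, -0.001], [0.955, -0.298, -0.001], [-0.002, -0.001, -1.0]]
contact_force: [0.7, -0.4, -1.0]
opening: 0.994
grasp_force: 0.0
```

```bash
python3 - <<'E'
from h import *
im,c=look('w4')
u=proj(c,[.662,.053,.056]); print(u)
hsv=cv2.cvtColor(im,cv2.COLOR_BGR2HSV)
for k in blob(im,(0,0,70),(180,60,255),u)[:2]:
    print(cv2.contourArea(k),cv2.minEnclosingCircle(k),cv2.boundingRect(k),ray(c,cv2.minEnclosingCircle(k)[0],.056))
go(.662,.053,.028,-17)
E
```

```text
[320.39694172 190.16863907]
3159.5 ((322.5, 184.0), 33.455291748046875) (292, 151, 62, 67) [0.66570971 0.05820629]
919.5 ((243.5, 313.5), 28.504484176635742) (235, 286, 35, 56) [ 0.5387419  -0.05698498]
t 9.72 tcp [0.6621 0.0512 0.2   ] yang -17.4 z [-0.001 -0.001 -1.   ] open 1.0 j7 -38.0
tool mm [  1.9  -0.5 172. ] turn -0.4
```

View pics/w4.png

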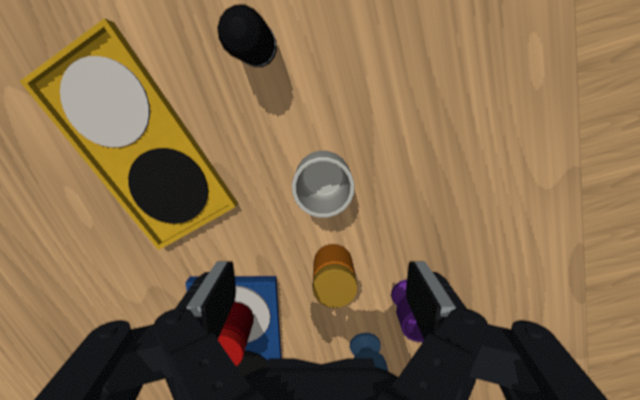

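The espresso cup's rim is centred at (323,187). Honey is at (335,280), pepper at (247,35) and the yellow tray is on the left, so the fingers have clear space.

>>> {"op": "move_arm", "data": {
  "travel": [
    [5, 2, 32],
    [0, 0, 40],
    [0, 0, 40],
    [0, 0, 35],
    [0, 0, 17],
    [0, 0, 7],
    [0, 0, 0]
  ],
  "turn": [0, 0, 0, 0, 0, 0, 0]
}}

```text
time_s: 10.6
tcp_pos: [0.6667, 0.0569, 0.0301]
tool_rot: [[0.297, 0.955, 0.001], [0.955, -0.297, 0.0], [0.0, 0.001, -1.0]]
contact_force: [0.3, 0.5, 0.2]
opening: 0.997
grasp_force: 0.0
```

>>> {"op": "move_arm", "data": {
  "travel": [
    [0, 0, 0],
    [0, 0, 0],
    [0, 0, 0],
    [0, 0, 0],
    [0, 0, 0],
    [0, 0, 0]
  ],
  "turn": [0, 0, 0, 0, 0, 0],
  "gripper": 45,
  "grip_force": 35
}}

```text
time_s: 11.35
tcp_pos: [0.6672, 0.0572, 0.031]
tool_rot: [[0.297, 0.955, 0.002], [0.955, -0.297, 0.0], [0.001, 0.002, -1.0]]
contact_force: [-1.2, -0.6, 6.0]
opening: 0.7
grasp_force: 37.7
```

>>> {"op": "move_arm", "data": {
  "travel": [
    [0, 0, -8],
    [0, 0, -20],
    [0, 0, -27],
    [0, 0, -30],
    [0, 0, -27],
    [0, 0, -18],
    [0, 0, -10],
    [0, 0, 0]
  ],
  "turn": [0, 0, 0, 0, 0, 0, 0, 0]
}}

```text
time_s: 12.35
tcp_pos: [0.6664, 0.0571, 0.1698]
tool_rot: [[0.297, 0.955, 0.001], [0.955, -0.297, 0.0], [0.0, 0.001, -1.0]]
contact_force: [-0.9, 0.6, -2.2]
opening: 0.696
grasp_force: 38.0
```

```bash
python3 - <<'E'
from h import *
print(env.state()['grasp_force'])
go(.4735,-.1865,.168,-17)
E
```

```text
38.01687167957425
t 12.35 tcp [0.6664 0.0571 0.1698] yang -17.3 z [ 0.001  0.    -1.   ] open 0.7 j7 -39.0
tool mm [-289.8 -112.     1.6] turn -0.3
```

>>> {"op": "move_arm", "data": {
  "travel": [
    [-10, -4, 0],
    [-25, -10, 0],
    [-36, -14, 0],
    [-40, -15, 0],
    [-40, -15, 0],
    [-40, -15, 0],
    [-40, -15, 0],
    [-30, -12, 0],
    [-18, -7, 0],
    [-8, -4, 0],
    [-3, -1, 0],
    [0, 0, 0]
  ],
  "turn": [0, 0, 0, 0, 0, 0, 0, 0, 0, 0, 0, 0]
}}

```text
time_s: 13.85
tcp_pos: [0.4736, -0.1861, 0.1692]
tool_rot: [[0.296, 0.955, 0.0], [0.955, -0.296, 0.0], [0.0, -0.0, -1.0]]
contact_force: [0.4, -0.2, -1.9]
opening: 0.699
grasp_force: 38.0
```

```bash
python3 - <<'E'
from h import *
go(.4730,-.1865,.040,-17)
im,c=look('w5')
print(proj(c,[.473,-.1865,.008]),proj(c,[.5033,-.0875,.07]))
E
```

```text
t 13.85 tcp [ 0.4736 -0.1861  0.1692] yang -17.2 z [ 0.  0. -1.] open 0.7 j7 -11.0
tool mm [ -0.6  -0.4 129.2] turn -0.2
[320.32452719 187.54100808] [319.74857939  69.65406611]
```

View pics/w5.png

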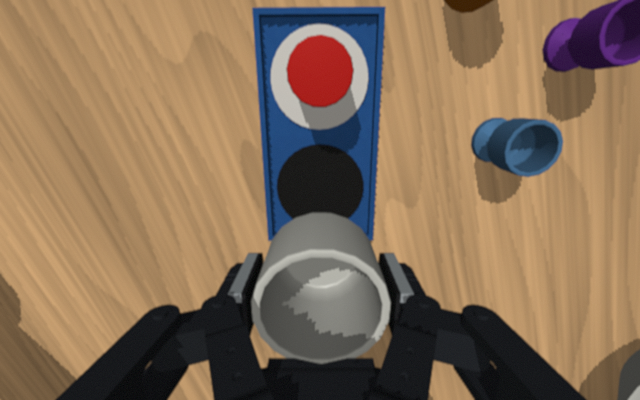

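The jam jar stands centred on the white pad. The black pad is centred at about (320,186), as predicted (320,187), so I lower the cup.

>>> {"op": "move_arm", "data": {
  "travel": [
    [0.5, 0, 12],
    [0, 0, 28],
    [0, 0, 32],
    [0, 0, 28],
    [0, 0, 16],
    [0, 0, 9],
    [0, 0, 4],
    [0, 0, 0]
  ],
  "turn": [0, 0, 0, 0, 0, 0, 0, 0]
}}

```text
time_s: 14.9
tcp_pos: [0.4739, -0.1863, 0.0407]
tool_rot: [[0.297, 0.955, 0.001], [0.955, -0.297, -0.0], [-0.0, 0.001, -1.0]]
contact_force: [0.3, 0.0, -1.2]
opening: 0.697
grasp_force: 38.0
```

>>> {"op": "move_arm", "data": {
  "travel": [
    [0, 0, 0],
    [0, 0, 0],
    [0, 0, 0],
    [0, 0, 0],
    [0, 0, 0]
  ],
  "turn": [0, 0, 0, 0, 0],
  "gripper": 85
}}

```text
time_s: 15.52
tcp_pos: [0.4735, -0.1862, 0.0403]
tool_rot: [[0.297, 0.955, 0.0], [0.955, -0.297, -0.0], [0.0, 0.0, -1.0]]
contact_force: [-0.2, 0.4, -0.1]
opening: 0.997
grasp_force: 0.0
```

>>> {"op": "move_arm", "data": {
  "travel": [
    [0, 0, -10],
    [0, 0, -30],
    [0, 0, -40],
    [0, 0, -40],
    [0, 0, -30],
    [0, 0, -10],
    [0, 0, 0]
  ],
  "turn": [0, 0, 0, 0, 0, 0, 0]
}}

```text
time_s: 16.4
tcp_pos: [0.4735, -0.1863, 0.2006]
tool_rot: [[0.297, 0.955, 0.001], [0.955, -0.297, -0.001], [-0.0, 0.001, -1.0]]
contact_force: [-0.4, -0.1, -0.9]
opening: 0.997
grasp_force: 0.0
```

```bash
python3 - <<'E'
from h import *
go(.6475,-.190,.20,-17)
E
```

```text
t 16.4 tcp [ 0.4735 -0.1863  0.2006] yang -17.3 z [ 0.001 -0.001 -1.   ] open 1.0 j7 -10.0
tool mm [ 48.1 167.2   0.8] turn -0.3
```

>>> {"op": "move_arm", "data": {
  "travel": [
    [2, 10, 0],
    [10, 35, 0],
    [13, 46, 0],
    [13, 46, 0],
    [8, 24, 0],
    [2, 6, 0],
    [0, 0, 0],
    [0, 0, 0]
  ],
  "turn": [0, 0, 0, 0, 0, 0, 0, 0]
}}

```text
time_s: 17.4
tcp_pos: [0.6461, -0.1902, 0.2]
tool_rot: [[0.297, 0.955, -0.001], [0.955, -0.297, -0.0], [-0.001, -0.001, -1.0]]
contact_force: [-0.2, -0.1, 0.1]
opening: 0.989
grasp_force: 0.0
```

```bash
python3 - <<'E'
from h import *
im,c=look('w6')
u=proj(c,[.6475,-.19,.06]); print(u)
for k in blob(im,(95,80,40),(118,255,255),u)[:2]:
    print(cv2.contourArea(k),cv2.minEnclosingCircle(k),cv2.boundingRect(k))
go(.6475,-.190,.038,-17)
cv2.imwrite('pics/w6c.png',cv2.resize(im[80:300,200:480],None,fx=2.5,fy=2.5))
E
```

```text
[322.30047001 192.29338364]
1883.0 ((324.45068359375, 188.3026885986328), 27.082244873046875) (302, 162, 47, 54)
7439.0 ((161.0, 167.5), 115.02726745605469) (94, 73, 136, 191)
t 17.45 tcp [ 0.6462 -0.1903  0.2002] yang -17.3 z [-0.001 -0.    -1.   ] open 1.0 j7 -16.0
tool mm [  0.7   1.3 162.2] turn -0.3
```

View pics/w6c.png

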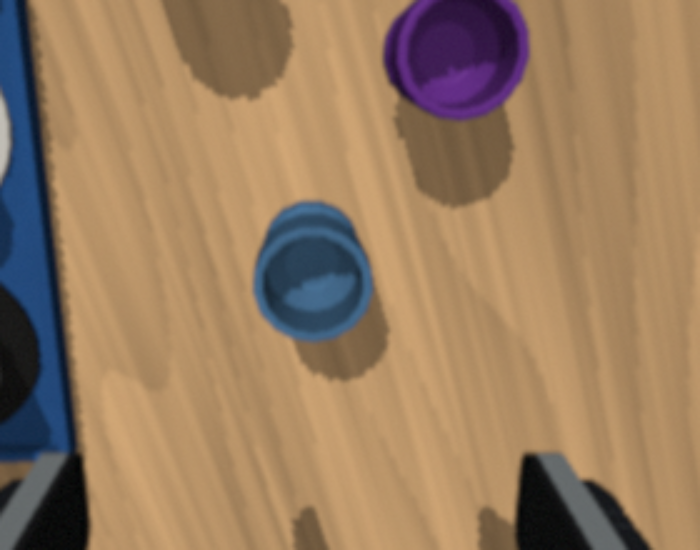

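The crop shows the blue egg cup's rim at (313,282), which is (325,193) in the full picture. The purple one at (460,50) is clear of the fingers' path.

>>> {"op": "move_arm", "data": {
  "travel": [
    [0.5, 4, 32],
    [0, 0, 40],
    [0, 0, 40],
    [0, 0, 30],
    [0, 0, 14],
    [0, 0, 6],
    [0, 0, 0]
  ],
  "turn": [0, 0, 0, 0, 0, 0, 0]
}}

```text
time_s: 18.32
tcp_pos: [0.6516, -0.1907, 0.0391]
tool_rot: [[0.297, 0.955, 0.001], [0.955, -0.297, -0.0], [0.0, 0.001, -1.0]]
contact_force: [-0.6, 0.1, -0.5]
opening: 0.994
grasp_force: 0.0
```

>>> {"op": "move_arm", "data": {
  "travel": [
    [0, 0, 0],
    [0, 0, 0],
    [0, 0, 0],
    [0, 0, 0],
    [0, 0, 0],
    [0, 0, 0]
  ],
  "turn": [0, 0, 0, 0, 0, 0],
  "gripper": 30,
  "grip_force": 35
}}

```text
time_s: 19.08
tcp_pos: [0.6517, -0.1907, 0.0394]
tool_rot: [[0.297, 0.955, 0.001], [0.955, -0.297, -0.0], [-0.0, 0.001, -1.0]]
contact_force: [-2.0, 0.3, 6.2]
opening: 0.526
grasp_force: 36.2
```

>>> {"op": "move_arm", "data": {
  "travel": [
    [0, 0, -8],
    [0, 0, -20],
    [0, 0, -27],
    [0, 0, -27],
    [0, 0, -25],
    [0, 0, -15],
    [0, 0, -8],
    [0, 0, 0]
  ],
  "turn": [0, 0, 0, 0, 0, 0, 0, 0]
}}

```text
time_s: 20.08
tcp_pos: [0.6512, -0.1906, 0.1685]
tool_rot: [[0.297, 0.955, 0.0], [0.955, -0.297, -0.0], [-0.0, 0.0, -1.0]]
contact_force: [-0.0, -0.1, -0.7]
opening: 0.526
grasp_force: 36.0
```

```bash
python3 - <<'E'
from h import *
print(env.state()['grasp_force'])
go(.4745,.193,.168,12.1)
E
```

```text
35.96736773928569
t 20.07 tcp [ 0.6512 -0.1906  0.1685] yang -17.3 z [ 0. -0. -1.] open 0.53 j7 -16.0
tool mm [ 314.  -282.5    0.4] turn -29.4
```

>>> {"op": "move_arm", "data": {
  "travel": [
    [10, -9, 0],
    [22, -20, 0],
    [32, -29, 0],
    [36, -32, 0],
    [36, -32, 0],
    [36, -32, 0],
    [36, -33, 0],
    [36, -33, 0],
    [32, -29, 0],
    [22, -20, 0],
    [12, -10, 0],
    [4, -3.5, 0]
  ],
  "turn": [0, 0, 0, 0, 0, 0, 0, 0, 0, 0, 0, 0]
}}

```text
time_s: 21.58
tcp_pos: [0.4739, 0.1935, 0.168]
tool_rot: [[0.295, 0.955, -0.001], [0.955, -0.295, -0.0], [-0.001, -0.001, -1.0]]
contact_force: [-0.0, -0.6, -0.3]
opening: 0.53
grasp_force: 36.0
```

>>> {"op": "move_arm", "data": {
  "travel": [
    [0, 0, 0],
    [0, 0, 0],
    [0, 0, 0],
    [0, 0, 0],
    [0, 0, 0],
    [0, 0, 0]
  ],
  "turn": [-5, -8, -8, -5, -3, 0]
}}

```text
time_s: 22.32
tcp_pos: [0.4749, 0.1917, 0.168]
tool_rot: [[-0.201, 0.98, -0.0], [0.98, 0.201, -0.001], [-0.001, -0.001, -1.0]]
contact_force: [-0.5, -0.6, -1.3]
opening: 0.526
grasp_force: 36.0
```

```bash
python3 - <<'E'
from h import *
go(.4745,.193,.0485,12.1)
im,c=look('w7')
print(proj(c,[.4745,.193,.008]))
E
```

```text
t 22.32 tcp [0.4749 0.1917 0.168 ] yang 11.6 z [-0.    -0.001 -1.   ] open 0.53 j7 -32.0
tool mm [ 1.500e+00 -1.000e-01  1.195e+02] turn -0.5
[320.9639146  186.11559566]
```

View pics/w7.png

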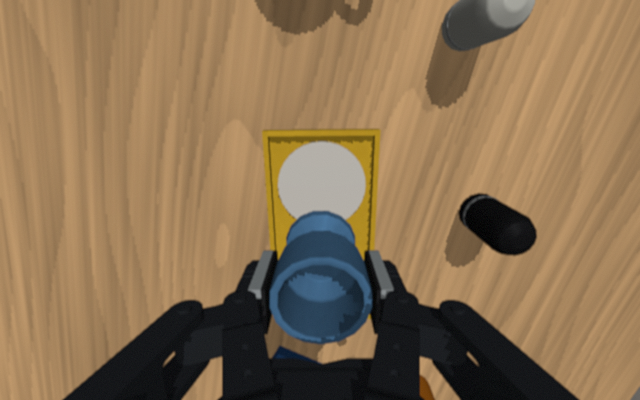

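The white pad of the yellow tray is centred at (322,184), against a prediction of (321,186), which calls for a 2 mm correction.

>>> {"op": "move_arm", "data": {
  "travel": [
    [3, 1, 12],
    [0, 0, 26],
    [0, 0, 30],
    [0, 0, 26],
    [0, 0, 14],
    [0, 0, 8],
    [0, 0, 4],
    [0, 0, 0]
  ],
  "turn": [0, 0, 0, 0, 0, 0, 0, 0]
}}

```text
time_s: 23.38
tcp_pos: [0.4751, 0.1963, 0.0486]
tool_rot: [[-0.204, 0.979, 0.001], [0.979, 0.204, 0.0], [0.0, 0.001, -1.0]]
contact_force: [0.2, 0.5, -0.7]
opening: 0.525
grasp_force: 36.0
```

>>> {"op": "move_arm", "data": {
  "travel": [
    [0, 0, 0],
    [0, 0, 0],
    [0, 0, 0],
    [0, 0, 0],
    [0, 0, 0]
  ],
  "turn": [0, 0, 0, 0, 0],
  "gripper": 85
}}

```text
time_s: 24.0
tcp_pos: [0.4749, 0.1962, 0.0483]
tool_rot: [[-0.204, 0.979, 0.0], [0.979, 0.204, -0.0], [-0.0, 0.0, -1.0]]
contact_force: [-0.8, -0.1, -0.8]
opening: 0.996
grasp_force: 0.0
```

>>> {"op": "move_arm", "data": {
  "travel": [
    [0, 0, -10],
    [0, 0, -30],
    [0, 0, -40],
    [0, 0, -40],
    [0, 0, -22],
    [0, 0, -10],
    [0, 0, 0]
  ],
  "turn": [0, 0, 0, 0, 0, 0, 0]
}}

```text
time_s: 24.88
tcp_pos: [0.475, 0.1962, 0.2007]
tool_rot: [[-0.204, 0.979, 0.001], [0.979, 0.204, 0.0], [-0.0, 0.001, -1.0]]
contact_force: [-0.6, 1.4, -1.0]
opening: 0.997
grasp_force: 0.0
```

```bash
python3 - <<'E'
from h import *
go(.572,.3565,.20,12)
E
```

```text
t 24.88 tcp [0.475  0.1962 0.2007] yang 11.7 z [ 0.001  0.    -1.   ] open 1.0 j7 -30.0
tool mm [137.2 127.6   0.8] turn -0.3
```

>>> {"op": "move_arm", "data": {
  "travel": [
    [10, 9, 0],
    [34, 32, 0],
    [40, 37, 0],
    [34, 32, 0],
    [14, 13, 0],
    [5, 4.5, 0],
    [0, 0, 0],
    [0, 0, 0]
  ],
  "turn": [0, 0, 0, 0, 0, 0, 0, 0]
}}

```text
time_s: 25.88
tcp_pos: [0.5716, 0.3552, 0.2]
tool_rot: [[-0.203, 0.979, -0.0], [0.979, 0.203, -0.001], [-0.001, -0.001, -1.0]]
contact_force: [-0.2, 0.2, 0.3]
opening: 0.994
grasp_force: 0.0
```

```bash
python3 - <<'E'
from h import *
im,c=look('w8')
print(proj(c,[.572,.3565,.07]),proj(c,[.572,.3565,0]))
go(.572,.3565,.030,12)
cv2.imwrite('pics/w8c.png',cv2.resize(im[80:300,200:480],None,fx=2.5,fy=2.5))
E
```

```text
[321.8671162  195.03847742] [321.67182837 176.84288716]
t 25.93 tcp [0.5717 0.3552 0.2002] yang 11.7 z [-0.    -0.001 -1.   ] open 1.0 j7 -41.0
tool mm [  1.4   0.6 170.2] turn -0.3
```

View pics/w8c.png

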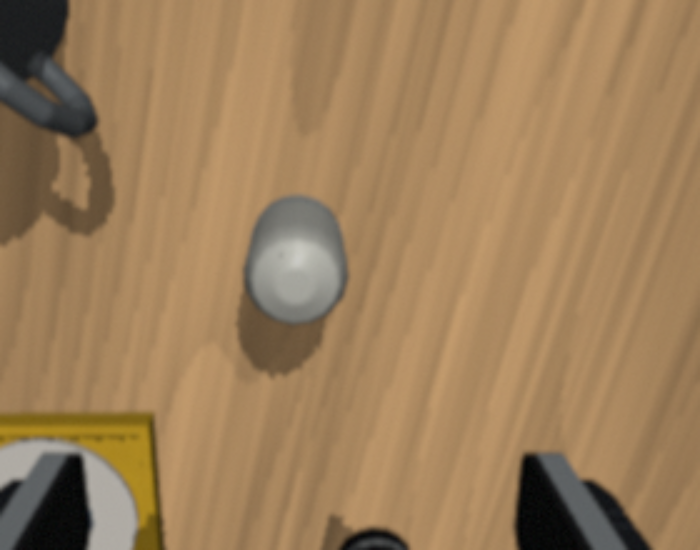

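The crop shows the salt shaker's shoulder circle centred at (296,274), which is (318,190) in the full picture. The mug's handle at (85,130) and the yellow tray are out of the fingers' way.

>>> {"op": "move_arm", "data": {
  "travel": [
    [3.5, -2.5, 30],
    [0, 0, 40],
    [0, 0, 40],
    [0, 0, 35],
    [0, 0, 16],
    [0, 0, 7],
    [0, 0, 0]
  ],
  "turn": [0, 0, 0, 0, 0, 0, 0]
}}

```text
time_s: 26.8
tcp_pos: [0.5691, 0.3594, 0.0331]
tool_rot: [[-0.203, 0.979, 0.001], [0.979, 0.203, 0.001], [0.0, 0.001, -1.0]]
contact_force: [0.1, 0.4, 0.8]
opening: 0.99
grasp_force: 0.0
```

>>> {"op": "move_arm", "data": {
  "travel": [
    [0, 0, 0],
    [0, 0, 0],
    [0, 0, 0],
    [0, 0, 0],
    [0, 0, 0],
    [0, 0, 0]
  ],
  "turn": [0, 0, 0, 0, 0, 0],
  "gripper": 25,
  "grip_force": 35
}}

```text
time_s: 27.55
tcp_pos: [0.5691, 0.3595, 0.0332]
tool_rot: [[-0.204, 0.979, 0.001], [0.979, 0.204, 0.0], [0.0, 0.001, -1.0]]
contact_force: [-1.5, 0.3, 5.3]
opening: 0.455
grasp_force: 35.7
```

>>> {"op": "move_arm", "data": {
  "travel": [
    [0, 0, -8],
    [0, 0, -20],
    [0, 0, -27],
    [0, 0, -30],
    [0, 0, -27],
    [0, 0, -18],
    [0, 0, -8],
    [0, 0, 0]
  ],
  "turn": [0, 0, 0, 0, 0, 0, 0, 0]
}}

```text
time_s: 28.55
tcp_pos: [0.5687, 0.3591, 0.1705]
tool_rot: [[-0.204, 0.979, 0.0], [0.979, 0.204, -0.0], [-0.0, 0.0, -1.0]]
contact_force: [-0.3, -0.3, -1.9]
opening: 0.462
grasp_force: 35.4
```

```bash
python3 - <<'E'
from h import *
print(env.state()['grasp_force'])
go(.4957,.095,.169,12.1)
E
```

```text
35.407460157293826
t 28.55 tcp [0.5687 0.3591 0.1705] yang 11.7 z [ 0. -0. -1.] open 0.46 j7 -42.0
tool mm [-243.7 -125.2    1.4] turn -0.4
```

>>> {"op": "move_arm", "data": {
  "travel": [
    [-10, -5, 0],
    [-22, -12, 0],
    [-32, -16, 0],
    [-36, -18, 0],
    [-36, -18, 0],
    [-36, -18, 0],
    [-32, -17, 0],
    [-22, -12, 0],
    [-12, -6, 0],
    [-6, -3, 0],
    [0, 0, 0]
  ],
  "turn": [0, 0, 0, 0, 0, 0, 0, 0, 0, 0, 0]
}}

```text
time_s: 29.92
tcp_pos: [0.496, 0.0951, 0.1702]
tool_rot: [[-0.204, 0.979, -0.0], [0.979, 0.204, 0.0], [0.0, 0.0, -1.0]]
contact_force: [0.0, 1.1, -1.4]
opening: 0.459
grasp_force: 35.5
```

```bash
python3 - <<'E'
from h import *
go(.4957,.095,.042,12.1)
im,c=look('w9')
print(proj(c,[.4957,.095,.008]))
E
```

```text
t 29.93 tcp [0.496  0.0951 0.1702] yang 11.8 z [-0.  0. -1.] open 0.46 j7 -20.0
tool mm [-1.000e-01 -3.000e-01  1.282e+02] turn -0.3
[320.76172778 187.02714137]
```

View pics/w9.png

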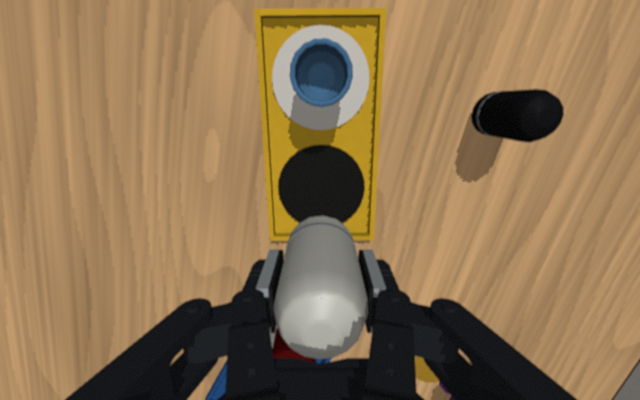

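The egg cup stands centred on the white pad. The black pad is centred at (321,186), as predicted, so I lower the salt shaker.

>>> {"op": "move_arm", "data": {
  "travel": [
    [0.5, 0, 12],
    [0, 0, 28],
    [0, 0, 32],
    [0, 0, 28],
    [0, 0, 15],
    [0, 0, 9],
    [0, 0, 4],
    [0, 0, 0]
  ],
  "turn": [0, 0, 0, 0, 0, 0, 0, 0]
}}

```text
time_s: 30.98
tcp_pos: [0.4962, 0.0955, 0.0427]
tool_rot: [[-0.204, 0.979, 0.001], [0.979, 0.204, 0.0], [-0.0, 0.001, -1.0]]
contact_force: [0.1, -0.1, -1.1]
opening: 0.463
grasp_force: 35.5
```

>>> {"op": "move_arm", "data": {
  "travel": [
    [0, 0, 0],
    [0, 0, 0],
    [0, 0, 0],
    [0, 0, 0],
    [0, 0, 0]
  ],
  "turn": [0, 0, 0, 0, 0],
  "gripper": 80
}}

```text
time_s: 31.6
tcp_pos: [0.4958, 0.0953, 0.0423]
tool_rot: [[-0.204, 0.979, 0.0], [0.979, 0.204, -0.0], [-0.0, 0.0, -1.0]]
contact_force: [0.9, 0.1, -0.3]
opening: 0.933
grasp_force: 0.0
```

>>> {"op": "move_arm", "data": {
  "travel": [
    [0, 0, -10],
    [0, 0, -30],
    [0, 0, -40],
    [0, 0, -50],
    [0, 0, -50],
    [0, 0, -30],
    [0, 0, -10],
    [0, 0, 0]
  ],
  "turn": [0, 0, 0, 0, 0, 0, 0, 0]
}}

```text
time_s: 32.6
tcp_pos: [0.4957, 0.0953, 0.2624]
tool_rot: [[-0.203, 0.979, 0.001], [0.979, 0.203, -0.0], [-0.0, 0.0, -1.0]]
contact_force: [-0.0, 0.2, -0.2]
opening: 0.935
grasp_force: 0.0
```

```bash
python3 - <<'E'
from h import *
im=imaging.grab_frame('scene')
im2,c=look('w10')
cv2.imwrite('pics/fin.png',np.vstack([cv2.resize(im[100:300,130:450],(800,500))[:300],cv2.resize(im2[0:240],(800,300))]))
E
```

```text
(no output)
```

View pics/fin.png

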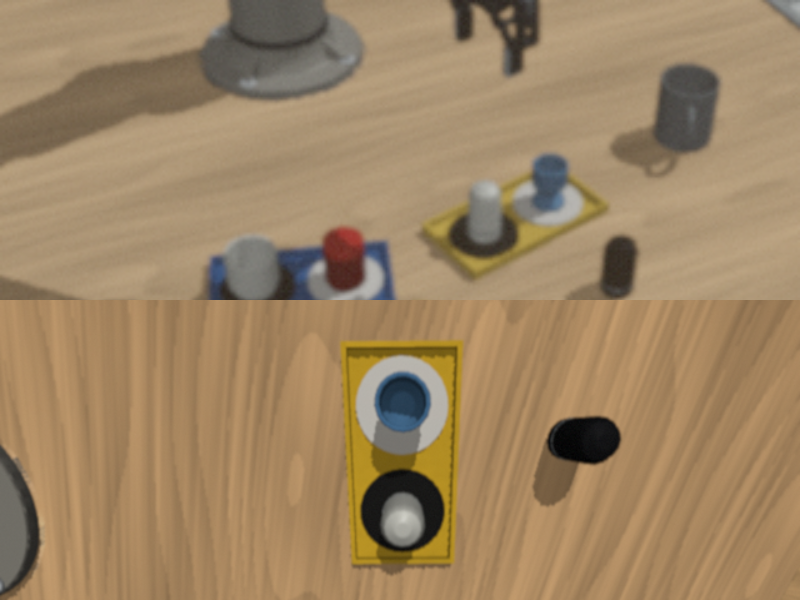

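All four stand upright: in the lower view the egg cup at (402,402) and salt shaker at (403,515) sit on their pads, and in the upper view the espresso cup and jam jar sit on theirs. The gripper is clear, so I'm handing in.

```bash
python3 -c "
from station import ticket
print(ticket.hand_in())"
```

```text
the job is handed in; nothing more can be done
None
```

Both trays are made up and the job is handed in at about 33 s: espresso cup and jam jar are on the blue tray, salt shaker and egg cup on the yellow, each upright near its pad's centre in the last pictures (no verdict was returned).

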